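Seat the drilling template on the key block's twin pins and close the keeper

ROBOT

A 7-joint arm with a two-finger parallel gripper is mounted at the origin on the work surface. World frame = base frame: x ahead of the robot, y to its left, z up, the work surface at z = 0. Lengths are in mm, angles in rad, forces in N, time in s.
With the tool pointing down it reaches from about 350 to 900 mm from the base axis. Payload 19.9 kg.
Tool frame: the origin (TCP) lies at the very end of the fingers, on their centre line; the grasp point (between the pads) lies 19 mm behind it; x points along the fingers, z is the direction in which the jaws open and shut, and the axes are right-handed (so a half turn about x gives the same grasp; the last joint's range is limited). The gripper opens to 85 mm and grips with 20 to 120 N. Pads are 22 mm wide; open, the fingers measure 114 mm over their backs; the gripper's body (76 mm by 85 mm) begins 54 mm behind the grasp point. The pads swing forward as they close: fully open they stand 13 mm farther back than shut.
Start: joints at [1.208, 0.417, -0.01, 1.614, 0.005, 1.111, -0.053], TCP at [197.666, -592.899, 231.26] pointing down, gripper open.
Joint ranges: [-2.81, 2.81], [-0.39, 2.02], [-1.27, 1.25], [0.06, 2.57], [-1.19, 4.33], [0.19, 2], [-2.82, 2.82]. Speed limits (rad/s): [1.89, 1.89, 2.39, 2.39, 3.01, 3.01, 3.01].

INTERFACE

Orientations are given as a unit quaternion [w, x, y, z].
In Python, from station import telemetry, get_image, hand_in gives the robot as it stands. The module is installed in compiled form; this text tells all that it offers.
- The arm moves only by the tool arm_command, never from a script. Its argument "commands" is a list of rows, each a list of 2 entries, a list of its own where there are three numbers: the shift along the tool's x, y, z as a fraction of full scale, then the turn about the tool's x as a fraction of full scale. A call has 1 to 20 rows; each row shifts and turns the commanded pose from where the row before left it, along the tool's axes as they then stand; what a row does not reach is not made up. Full scale, the value 1, is 1 m for a shift and 60 degrees for a turn. A row lasts 1/12 s, in which the tool goes at most 41.7 mm and 7.16 degrees, less where a joint would pass 70% of its speed; a pose out of reach is approached as far as the arm can. A call with a number of a shift or a turn outside -1 to 1 is refused whole. A call with a gripper value outside its range is refused whole. "fingers" is the opening, from 0 (shut) to 1 (fully open), set as the call begins (left out, the last holds). The fingers move at their own pace and stop on an object; "squeeze" is the grip in N (left out, the last holds). Time passes only in rows, so rows that do not move let the fingers close. It gives the time, the measured TCP pose, the force and the opening at its end, in the units of the state.
- telemetry.get_state(): the state, without advancing time (a new reading comes with each control period).
- get_image(name): name is "scene" or "top" or "wrist"; returns a dict with "frame" (420x560x3 uint8, blue, green, red), "fx", "fy", "cx", "cy" (pixels), "world_to_cam" (4x4, takes a point from world to camera coordinates). Camera axes: x right, y down, z forward; pixel columns grow to the right and rows downward; lengths in mm; the calibration is good to about 2 mm. A picture is of the moment at which its call begins. There is no depth.
- hand_in(): hands the job in, once; it reports no verdict.
The state is a dict: "t": time; "joint_pos": joint angles; "qvel": joint speeds; "joint_torque": joint torques, N m; "tool_pos": TCP position; "eef_rot": TCP orientation; "ft_force": force on the tool from outside, world axes, zero at the start; "torque": the same for the moment, N m; "finger_gap": opening from 0.0 (shut) to 1.0 (fully open).
Only numpy, scipy, OpenCV 4.12 (cv2) and the standard library are available. Lean on these libraries where they do the work, as an engineer would, in place of code of your own. Each camera call takes 0.05 s, during which the arm holds its last target.

TASK

A saxophone key is waiting in the cast iron key holder block: pick up the aluminium drilling template by its bridge grip, feel both of its holes onto the block's twin pins and let it down fully home, flat on the block, never bearing on the pins or the block with more than 40 N. Then swing the block's keeper by its knob over the end of the template to its stop, so that the template cannot lift, let go and leave everything else where it is.

Things in the scene. Friction and masses are not known exactly. Their poses are not given: they have to be found in the camera images.
- template: Drilling template lying flat, grip up: bare aluminium plate 60 (x) x 172 (y) x 10 (z) mm, about 0.34 kg. Origin: centre of its underside; z up. Two plain round through holes, 12 mm in diameter, on its long middle line at y = +54 and -54 mm. Symmetric: either way round is right. Four drill bushes rise 4 mm above the plate beside the grip (x = +-14, y = +-26 mm).
- grip (a point): Middle of the template's black bridge grip, 37 mm above the underside; axes as the template's. The grip bar runs along x: 52 mm long, 12 mm thick along y, solid from 26 to 48 mm above the underside, on two feet at its ends. Pinch it from above with the fingers closing along y, tips no lower than 12 mm above the underside.
- block: Cast iron key holder block, fixed, 90 (x) x 256 (y) mm on a low foot flange 112 x 280 mm. Origin: centre of its underside, z up. Two flat end lands (from 32 to 128 mm each way along y) have their tops 40 mm up; the valley between them is 18 mm deeper and holds a brass sax key. The keeper's post, 18 mm in diameter and 52 mm high, is at x = 0, y = +113 mm.
- seat (a point): Middle of the block at the height of the lands; axes as the block's. A seated template has its underside at this z, x = 0 and y axis along this y. Two steel pins, 10 mm thick, 10 mm above the lands, 108 mm apart, stand on x = 0, fixed on one bar set by hand: the pair's middle lies anywhere from y = -12 to +12 mm, is not measured and must be seen or felt; the template's centre ends there.
- keeper (a joint): Swing keeper, rad: flat steel tongue 16 wide, 6 thick, 56 mm long, turning about the upright axis at block x = 0, y = +113 mm, its underside 2 mm above a seated template. At 0 it points to the block's +x, at its stop (1.57) to -y, over the template's end; clockwise from above grows. Starts open, -0.8 to 0. Stays where left: friction 0.12 Nm, some 3.5 N at the knob.
- keeper_knob (a point): Middle of the top of the keeper's upright black knob: 12 mm in diameter, 36 mm from the keeper's axis, 30 mm tall above the tongue, its top 88 mm above the block's underside. Pinch it from above or push it round. A nut on the axis rises 6 mm above the tongue.
- canister: Bystander: brass screw-top canister with knurled lid, 57 mm in diameter, 72 mm high, origin at the centre of its underside.
- gauge: Bystander: nickel spring-tension gauge lying on its back, a dial case 48 mm in diameter and 14 mm high with a thin hooked stem to 88 mm along its y; origin under the case's centre.
- pad_cup_a: Bystander: white plastic pad cup, 40 mm in diameter, 26 mm high, origin under its centre.
- pad_cup_b: Bystander: white plastic pad cup like the other one.
- loose_key: Bystander: small brass sax key lying flat, 75 mm long (y), 60 mm wide, under 9 mm high.
- pliers: Bystander: spring pliers with black grips lying flat, from y = -100 to +37 mm, 11 mm high.
- screwdriver: Bystander: rosewood-handled screwdriver lying on the cart, 170 mm long (x), about 30 mm high at the handle.
Things that resemble listed ones, but are neither listed nor needed, are in the scene too. Of the things that look like the template, take the one that is farthest from the robot's base at the start.

How it is judged:
By the outcome, as a careful person would: the job done as asked, in the order asked, and still so for the second after the job is handed in, with the robot touching nothing.
It also fails if it takes over 72 s, if anything falls off the work surface, if the arm or the gripper's body presses on something with over 40 N, if the wrist force passes 120 N, or if a joint passes its speed limit or range.

## Working session

There is one attempt and no reset: what is moved stays moved. The work goes in short steps, Python scripts to look and compute and a tool call to move; the robot and the scene stay as the last step left them, time stands still between calls to the robot, and variables do not carry over. Pictures are saved under pics/ and viewed, and the job is handed in when it is done.

Besides the shell and the picture viewer there is one more tool, called after ">>>" by a JSON object that holds its "api" and its "payload". arm_command: Moves the arm, as the interface text tells. Its arguments: {"type":"object","properties":{"commands":{"type":"array"},"fingers":{"type":"number"},"squeeze":{"type":"number"}},"required":["commands"]}

```bash
mkdir -p pics; ls; python3 - <<'E'
from station import telemetry, get_image
import cv2, json, numpy as np
print(telemetry.get_state())
for n in ["scene","top","wrist"]:
    d=get_image(n); cv2.imwrite(f"pics/{n}0.png",d["frame"])
    np.savez(f"pics/{n}0.npz",**d)
    print(n,d["fx"],d["fy"],d["cx"],d["cy"],np.round(d["world_to_cam"],3).tolist())
E
```

```text
pics
{'t': 0.0, 'joint_pos': array([ 1.20752639,  0.41799984, -0.01030596,  1.61416886,  0.00467268,
        1.11068961, -0.05302961]), 'qvel': array([-3.33878184e-06, -1.91574858e-03,  2.06945142e-04, -9.02673234e-04,
        7.48949201e-05,  1.06758455e-03, -3.45066863e-04]), 'joint_torque': array([ 6.46165172e-04, -8.64444995e+01,  6.79205116e-01, -4.34897804e+01,
        1.91319210e-02,  7.44190591e-03, -2.02414913e-05]), 'tool_pos': array([ 197.54366622, -592.59659154,  230.64633417]), 'eef_rot': array([ 0.57326303,  0.41369304,  0.57400172, -0.41321858]), 'ft_force': array([ 1.38768833, -0.55634454, -0.92942522]), 'torque': array([ 0.03038353, -0.00173786,  0.01027015]), 'finger_gap': 0.9958305288613379}
scene 471.4379067895259 471.4379067895259 279.29781951166063 213.20026010272792 [[-0.25, 0.968, 0.01, 51.815], [0.815, 0.216, -0.538, -366.715], [-0.523, -0.126, -0.843, 1373.173], [0.0, 0.0, 0.0, 1.0]]
top 534.3864685483079 534.3864685483079 283.91574072829377 216.01961555407743 [[0.003, -1.0, -0.005, 55.72], [-0.994, -0.002, -0.105, 481.631], [0.105, 0.005, -0.994, 1494.407], [0.0, 0.0, 0.0, 1.0]]
wrist 364.57121293035715 364.57121293035715 278.3764989407833 211.80176723498866 [[0.317, -0.949, -0.002, -624.333], [-0.898, -0.301, 0.32, -42.187], [-0.304, -0.099, -0.947, 381.089], [0.0, 0.0, 0.0, 1.0]]
```

View pics/top0.png

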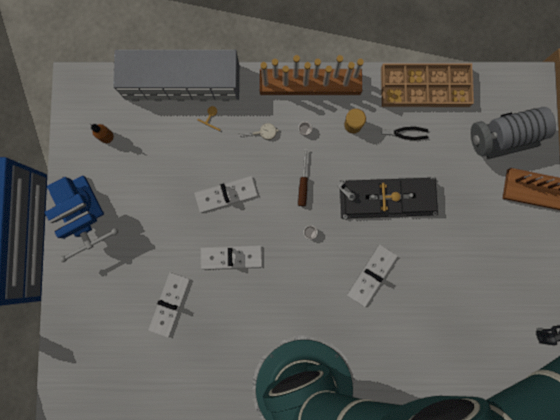

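View pics/scene0.png

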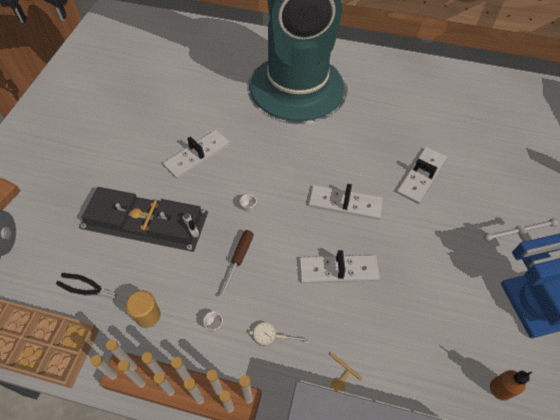

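View pics/wrist0.png

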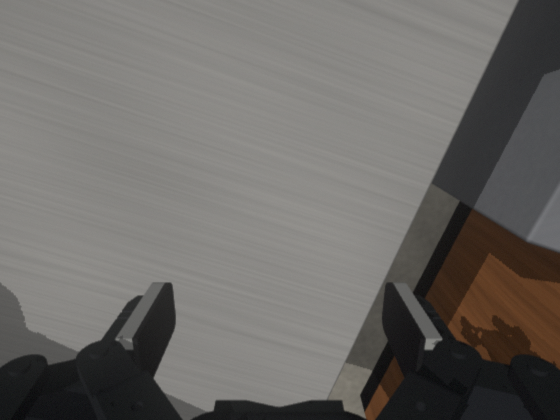

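Top view: template lookalikes are at (226,195), (231,258), (170,304) and (373,275). The block is at (388,197) with its keeper at the left end (345,190). I'll set up helpers and look at close crops.

```bash
cat > h.py <<'E'
import numpy as np, cv2
from station import telemetry, get_image
from scipy.spatial.transform import Rotation as R
def cam(n,tag=None):
    d=get_image(n)
    if tag: cv2.imwrite(f"pics/{tag}.png",d["frame"]); np.savez(f"pics/{tag}.npz",**d)
    return d
def load(tag):
    z=np.load(f"pics/{tag}.npz"); return {k:z[k] for k in z.files}
def ray(d,u,v):
    T=np.asarray(d["world_to_cam"]); Rm=T[:3,:3]; o=-Rm.T@T[:3,3]
    r=Rm.T@np.array([(u-d["cx"])/d["fx"],(v-d["cy"])/d["fy"],1.0]); return o,r/np.linalg.norm(r)
def onz(d,u,v,z):
    o,r=ray(d,u,v); return o+r*(z-o[2])/r[2]
def tri(obs):
    A=np.zeros((3,3));b=np.zeros(3);L=[]
    for d,u,v in obs:
        o,r=ray(d,u,v);P=np.eye(3)-np.outer(r,r);A+=P;b+=P@o;L.append((o,r))
    p=np.linalg.solve(A,b); return p,[float(np.linalg.norm((np.eye(3)-np.outer(r,r))@(p-o))) for o,r in L]
def proj(d,p):
    T=np.asarray(d["world_to_cam"]);c=T[:3,:3]@np.asarray(p,float)+T[:3,3]
    return np.array([d["fx"]*c[0]/c[2]+d["cx"],d["fy"]*c[1]/c[2]+d["cy"]])
def crop(d,u0,v0,u1,v1,s,tag):
    c=d["frame"][v0:v1,u0:u1]; cv2.imwrite(f"pics/{tag}.png",cv2.resize(c,None,fx=s,fy=s,interpolation=cv2.INTER_CUBIC))
def quat():
    q=telemetry.get_state()["eef_rot"]; return R.from_quat([q[1],q[2],q[3],q[0]])
def totool(dw):
    "world shift -> tool axes"
    return quat().inv().apply(np.asarray(dw,float))
E
python3 - <<'E'
from h import *
d=load("top0")
for u,v in [(226,195),(231,258),(170,304),(373,275)]:
    p=onz(d,u,v,20); print((u,v),p.round(),np.hypot(*p[:2]).round())
crop(d,180,160,280,230,8,"c1"); crop(d,320,160,450,230,6,"c2")
s=load("scene0"); crop(s,280,230,400,300,6,"c3"); crop(s,70,175,220,260,5,"c4")
E
```

```text
(226, 195) [542. 223.  20.] 586.0
(231, 258) [362. 207.  20.] 417.0
(170, 304) [233. 376.  20.] 442.0
(373, 275) [ 315. -195.   20.] 371.0
```

View pics/c1.png

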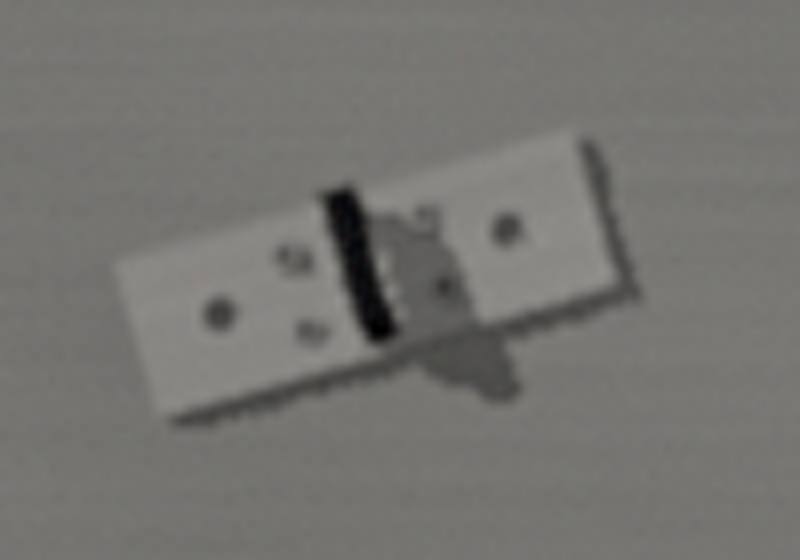

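View pics/c2.png

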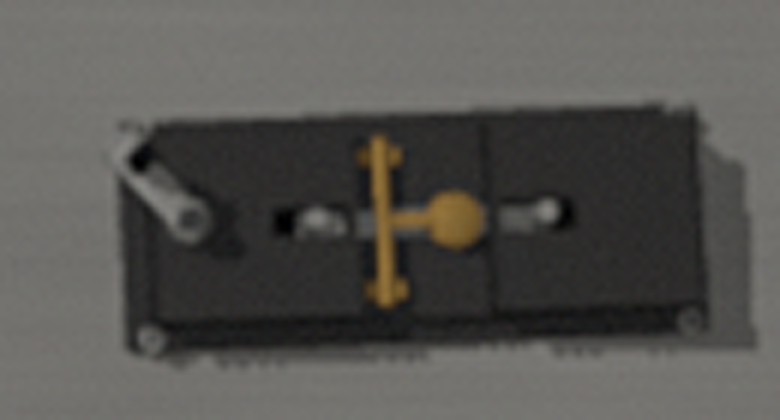

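View pics/c3.png

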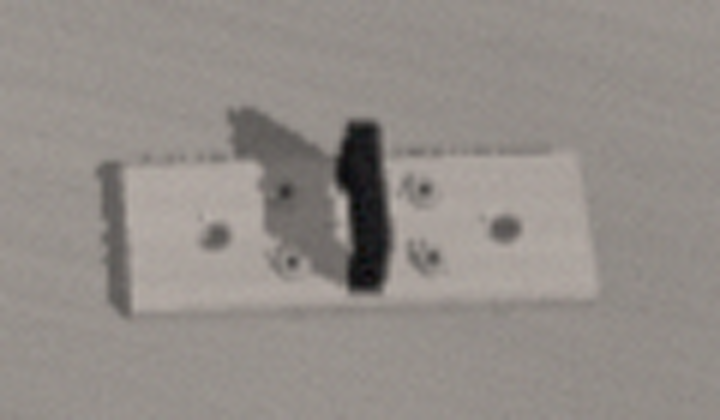

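View pics/c4.png

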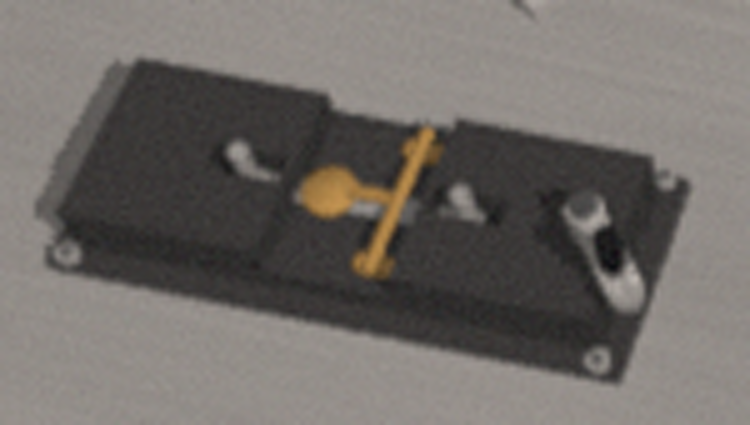

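I choose the template at top-view (226,195), which matches scene (340,268). At 586 mm it is the farthest from the base, and the crop shows two holes, four bushes and the bridge grip. Next are the measurements from both views.

```bash
python3 - <<'E'
from h import *
t,s=load("top0"),load("scene0")
def cc(x,y,k,u0,v0): return ((x+.5)/k-.5+u0,(y+.5)/k-.5+v0)
T=lambda x,y:(t,*cc(x,y,8,180,160)); S=lambda x,y:(s,*cc(x,y,6,280,230))
TB=lambda x,y:(t,*cc(x,y,6,320,160)); SB=lambda x,y:(s,*cc(x,y,5,70,175))
def pr(n,o): p,e=tri(o); print(n,p.round(1),np.round(e,1)); return p
a=pr("hole+y",[T(219,315),S(505,229)]); b=pr("hole-y",[T(507,230),S(215,236)]); print((a+b)/2, np.linalg.norm(a-b), np.degrees(np.arctan2(*(a-b)[:2][::-1])))
pr("grip end far",[T(338,192),S(365,285)]); pr("grip end near",[T(379,335),S(362,128)])
pr("pin-y",[TB(549,208),SB(238,150)]);pr("pin+y",[TB(318,216),SB(460,192)])
pr("axis",[TB(190,222),SB(583,203)])
pr("knobtop",[TB(138,152),SB(605,238)])
pr("scr1",[TB(151,340),SB(666,181)]);pr("scr2",[TB(690,319),SB(118,72)])
st=telemetry.get_state()
print(quat().as_matrix().round(3))
d=load("wrist0"); o,r=ray(d,d["cx"],d["cy"]); print("wristcam",o,r, quat().inv().apply(o-st["tool_pos"]),quat().inv().apply(r))
E
```

```text
hole+y [532.2 278.7   9.9] [0.6 0.6]
hole-y [563.2 175.   11.5] [0.6 0.6]
[547.73024788 226.87123891  10.73674368] 108.24252322028012 106.65957547741424
grip end far [574.9 233.3  24.9] [2. 2.]
grip end near [521.  218.2  40.3] [0.1 0.1]
pin-y [ 540.7 -299.1   53.8] [0. 0.]
pin+y [ 536.6 -191.4   55. ] [0.3 0.3]
axis [ 532.6 -131.3   63.9] [1.1 1.1]
knobtop [ 561.4 -105.4   90. ] [1.8 1.8]
scr1 [ 482.7 -117.5   12.8] [0.2 0.2]
scr2 [ 496.3 -379.8   26.3] [9.4 9.4]
[[-0.     0.949  0.316]
 [ 0.001  0.316 -0.949]
 [-1.    -0.    -0.001]]
wristcam [ 275.65495109 -567.00927486  373.24867966] [-0.30414232 -0.09942373 -0.94742407] [-142.43166243   82.14739125    0.23527639] [ 0.94744599 -0.3199142  -0.00100096]
```

>>> {"api": "arm_command", "payload": {"commands": [[[0,0.026,-0.013],0],[[0,0.026,-0.013],0],[[0,0.026,-0.013],0],[[0,0.026,-0.013],0],[[0,0.026,-0.013],0],[[0,0.026,-0.013],0],[[0,0.026,-0.013],0],[[0,0.026,-0.013],0],[[0,0.026,-0.013],0],[[0,0.026,-0.013],0],[[0,0.026,-0.013],0],[[0,0.026,-0.013],0],[[0,0.026,-0.013],0],[[0,0.026,-0.013],0],[[0,0.026,-0.013],0],[[0,0.026,-0.013],0],[[0,0.026,-0.013],0],[[0,0.02,-0.01],0],[[0,0,0],0],[[0,0,0],0]], "fingers": 1}}

```text
t: 1.82
tool_pos: [563.3, -226.5, 230.8]
eef_rot: [0.574, 0.413, 0.574, -0.413]
ft_force: [-0.3, -1.2, -0.0]
finger_gap: 1.001
```

```bash
python3 - <<'E'
from h import *
d=cam("wrist","w1"); s=telemetry.get_state(); print(s["t"],s["tool_pos"],s["ft_force"])
for n,p in dict(pinm=(540.7,-299.1,50),pinp=(536.6,-191.4,50),axis=(532.6,-131.3,58),knob=(561,-105,88)).items(): print(n,proj(d,p))
E
```

```text
1.8667 [ 562.60862456 -227.75193622  230.87045075] [ 0.58392157 -0.63969829  0.61426156]
pinm [343.30263504 229.25597511]
pinp [233.36768259 198.52625047]
axis [166.26460919 184.53021712]
knob [130.28236279 150.24828555]
```

View pics/w1.png

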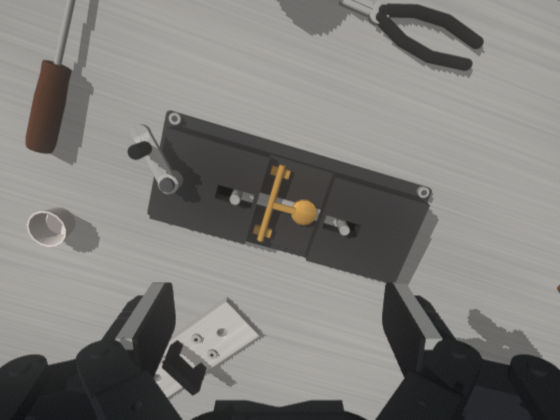

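Wrist view shows pins at (235,198) and (344,229), the keeper nut at (168,184) and the knob top at (139,150). I'm moving on to the template and will take a second block view on the way.

```bash
python3 - <<'E'
from h import *
d=load("w1"); crop(d,120,100,260,220,5,"w1a"); crop(d,290,170,450,290,5,"w1b")
tgt=np.array([547.7,226.9,230.9])
s=telemetry.get_state(); 
print(totool(np.array([562,-140,231])-s["tool_pos"]), totool(tgt-np.array([562,-140,231])))
E
```

```text
[ -0.11905797  27.20307753 -83.43121667] [ 1.53639831e-01  1.02588737e+02 -3.52555864e+02]
```

View pics/w1a.png

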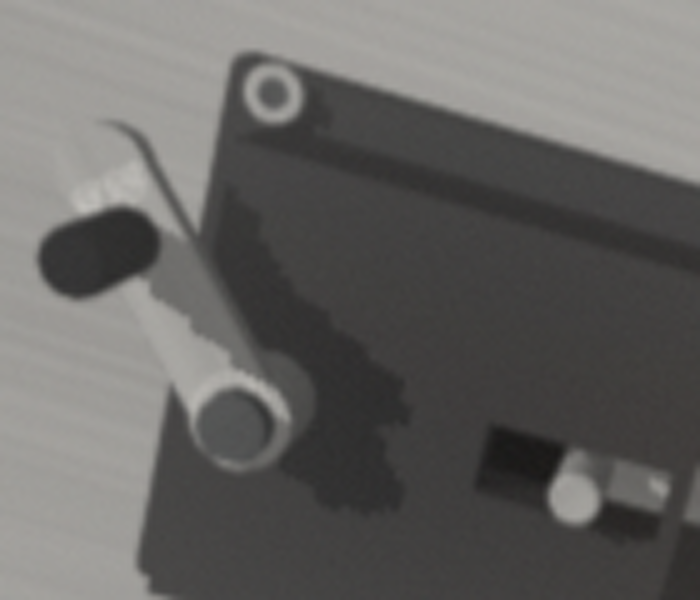

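View pics/w1b.png

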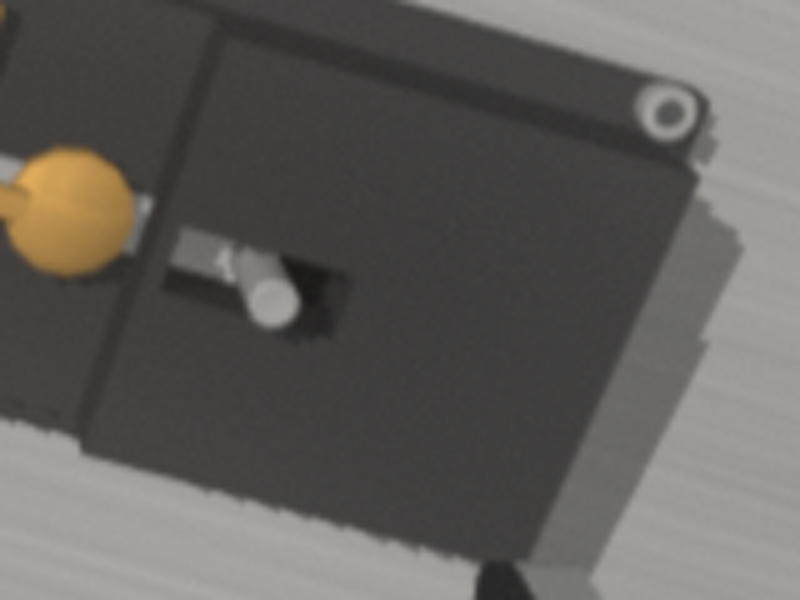

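>>> {"api": "arm_command", "payload": {"commands": [[[0,0.007,-0.02],0],[[0,0.007,-0.02],0],[[0,0.007,-0.02],0],[[0,0.007,-0.02],0],[[0,0,0],0],[[0,0,0],0]]}}

```text
t: 2.37
tool_pos: [563.7, -143.1, 231.5]
eef_rot: [0.574, 0.413, 0.574, -0.413]
ft_force: [-0.1, -0.7, -0.4]
finger_gap: 1.0
```

```bash
python3 - <<'E'
from h import *
d=cam("wrist","w2"); s=telemetry.get_state(); print(s["t"],s["tool_pos"])
uv=[proj(d,p) for p in [(540.7,-299.1,50),(536.6,-191.4,50),(532.6,-131.3,58),(561,-105,88)]];print(np.round(uv))
E
```

```text
2.4167 [ 563.67459606 -144.11961196  231.35112362]
[[422. 255.]
 [318. 226.]
 [255. 213.]
 [232. 184.]]
```

View pics/w2.png

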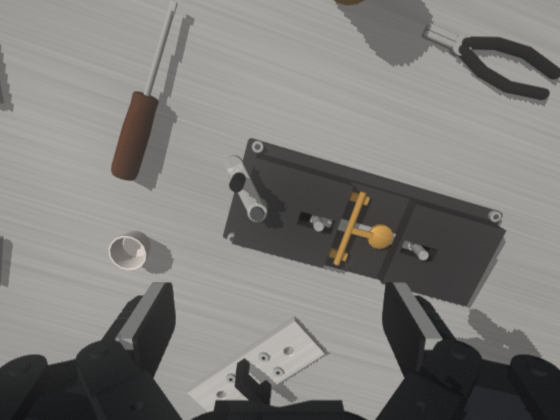

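```bash
python3 - <<'E'
from h import *
d=load("w2"); crop(d,220,140,340,250,6,"w2a"); crop(d,380,200,510,300,6,"w2b")
E
```

```text
(no output)
```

View pics/w2a.png

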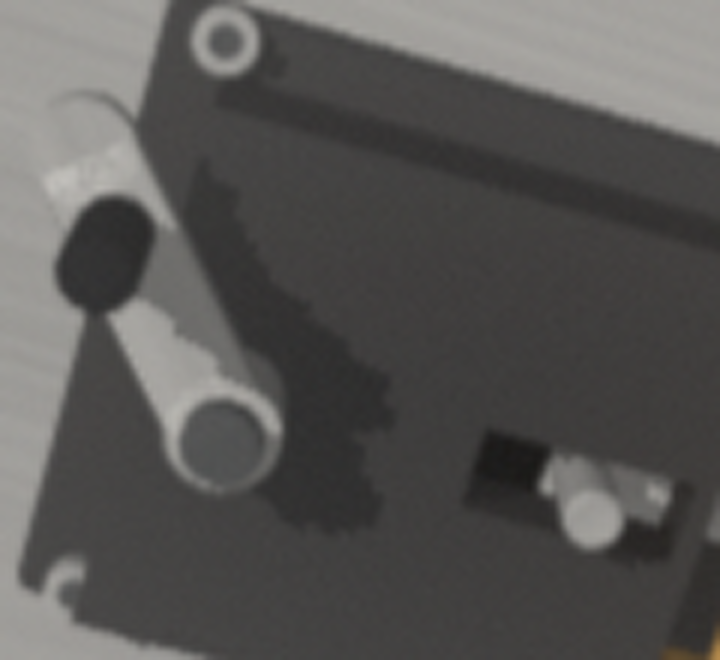

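View pics/w2b.png

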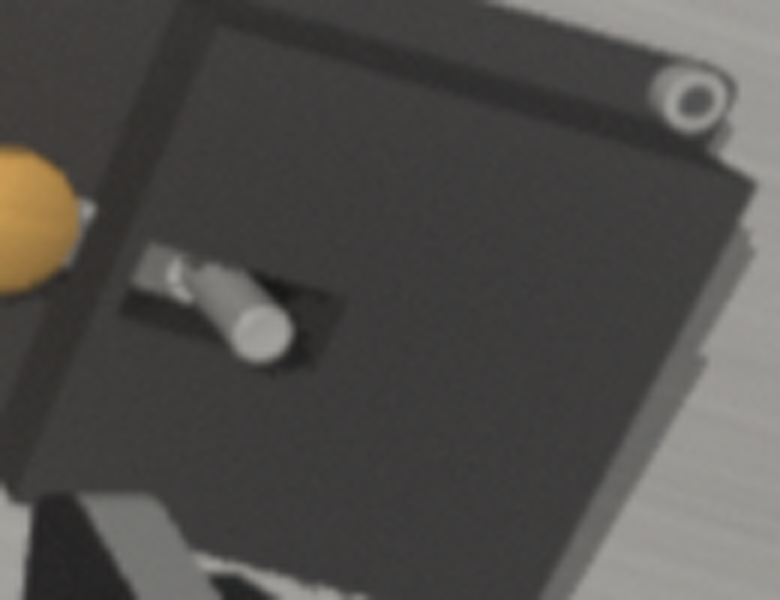

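>>> {"api": "arm_command", "payload": {"commands": [[[0,0.008,-0.025],0],[[0,0.008,-0.025],0],[[0,0.008,-0.025],0],[[0,0.008,-0.025],0],[[0,0.008,-0.025],0],[[0,0.008,-0.025],0],[[0,0.008,-0.025],0],[[0,0.008,-0.025],0],[[0,0.008,-0.025],0],[[0,0.008,-0.025],0],[[0,0.008,-0.025],0],[[0,0.008,-0.025],0],[[0,0.008,-0.025],0],[[0,0.008,-0.02],0.028],[[0,0,0],0],[[0,0,0],0]]}}

```text
t: 3.75
tool_pos: [561.6, 219.3, 231.0]
eef_rot: [0.567, 0.422, 0.568, -0.422]
ft_force: [-0.8, -1.3, -0.3]
finger_gap: 0.996
```

```bash
python3 - <<'E'
from h import *
d=cam("wrist","w3"); s=telemetry.get_state(); print(s["t"],s["tool_pos"])
E
```

```text
3.8 [561.81788572 218.2874799  230.99809445]
```

View pics/w3.png

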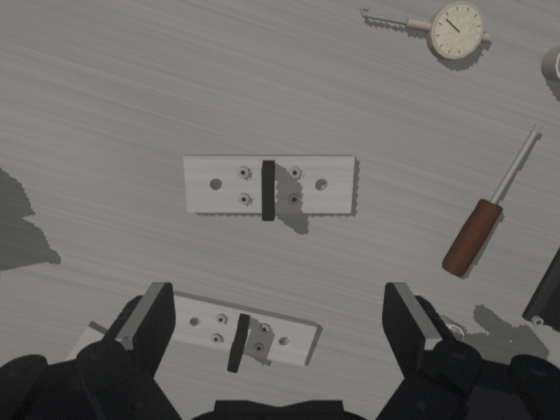

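Wrist view: the template is at (268,184) with holes at (216,184) and (321,184), almost square to the jaws. Now I'll compute the poses of block and template.

```bash
python3 - <<'E'
from h import *
t,s,w1,w2,w3=[load(x) for x in ("top0","scene0","w1","w2","w3")]
crop(w3,175,140,365,240,4,"w3a")
def cc(x,y,k,u0,v0): return ((x+.5)/k-.5+u0,(y+.5)/k-.5+v0)
TB=lambda x,y:(t,*cc(x,y,6,320,160)); SB=lambda x,y:(s,*cc(x,y,5,70,175))
A=lambda x,y:(w1,*cc(x,y,5,120,100)); B=lambda x,y:(w1,*cc(x,y,5,290,170))
A2=lambda x,y:(w2,*cc(x,y,6,220,140)); B2=lambda x,y:(w2,*cc(x,y,6,380,200))
def pr(n,o,z):
    p,e=tri(o[:2]);q,e2=tri(o); print(n,"wrist2",p.round(1),np.round(e,1),"all",q.round(1),np.round(e2,1),"onz",[onz(*x,z)[:2].round(1).tolist() for x in o]); return q
pp=pr("pin+",[A(574,498),A2(592,519),TB(318,216),SB(460,192)],50)
pm=pr("pin-",[B(273,303),B2(263,333),TB(549,208),SB(238,150)],50)
pr("nut",[A(232,424),A2(222,443),TB(190,222),SB(583,203)],64)
pr("knob",[A(80,257),A2(97,270),TB(138,152)],88)
pr("scr+x+y",[A(274,94),A2(226,41)],12)
pr("scr+x-y",[B(668,112),B2(694,99)],12)
E
```

```text
pin+ wrist2 [ 535.9 -192.5   48.9] [0. 0.] all [ 536.9 -191.9   53.4] [0.9 0.7 0.6 1. ] onz [[536.3, -192.5], [536.3, -192.2], [537.2, -191.9], [533.9, -193.8]]
pin- wrist2 [ 540.3 -300.2   50.1] [0.2 0.2] all [ 540.9 -299.2   53. ] [0.2 0.7 0.1 0.6] onz [[540.1, -300.3], [540.5, -300.2], [541.2, -299.9], [538.6, -301.2]]
nut wrist2 [ 534.4 -132.2   63.2] [0. 0.] all [ 533.2 -131.9   62.2] [0.8 0.9 1.5 1.4] onz [[534.7, -132.4], [534.7, -132.2], [532.2, -130.3], [533.0, -132.4]]
knob wrist2 [ 560.2 -107.5   83.4] [0.3 0.3] all [ 560.6 -106.5   83. ] [1.  1.4 2.3] onz [[561.7, -109.1], [561.2, -107.7], [561.0, -103.9]]
scr+x+y wrist2 [ 584.  -114.4   14.3] [0.1 0.1] all [ 584.  -114.4   14.3] [0.1 0.1] onz [[583.5, -113.8], [583.8, -114.4]]
scr+x-y wrist2 [ 593.6 -372.    14.3] [0.1 0.1] all [ 593.6 -372.    14.3] [0.1 0.1] onz [[593.2, -373.1], [593.5, -373.6]]
```

View pics/w3a.png

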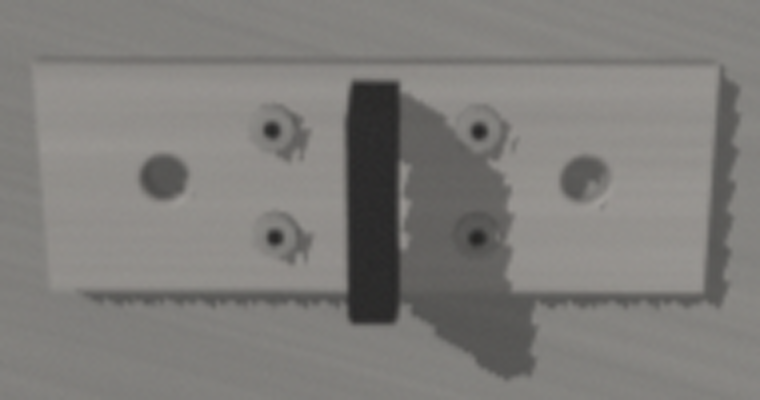

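```bash
python3 - <<'E'
from h import *
t,s,w3=[load(x) for x in ("top0","scene0","w3")]
def cc(x,y,k,u0,v0): return ((x+.5)/k-.5+u0,(y+.5)/k-.5+v0)
W=lambda x,y:(w3,*cc(x,y,4,175,140)); T=lambda x,y:(t,*cc(x,y,8,180,160)); S=lambda x,y:(s,*cc(x,y,6,280,230))
a=[W(163,176),T(219,315),S(505,229)]; b=[W(585,179),T(507,230),S(215,236)]
for o in (a,b): print(tri(o)[0].round(1),np.round(tri(o)[1],1),onz(*o[0],10).round(1))
A,B=onz(*a[0],10),onz(*b[0],10); print("mid",(A+B)/2,np.linalg.norm(A-B),np.degrees(np.arctan2(*(A-B)[:2][::-1])))
# grip top end corners at z48 
f,n=W(375,82),W(373,321); print("grip ends z48",onz(*f,48).round(1),onz(*n,48).round(1))
# heights: grip top centre wrist v top
print("grip height", tri([f,T(338,192)])[0].round(1), tri([n,T(379,335),S(362,128)])[0].round(1))
z=quat().as_matrix(); print("z_tool angle",np.degrees(np.arctan2(z[1,2],z[0,2])), z[:,0].round(4))
st=telemetry.get_state(); m=(A+B)/2; print("to above", totool([m[0]-st["tool_pos"][0],m[1]-st["tool_pos"][1],0]),st["tool_pos"])
E
```

```text
[532.5 278.6   9.6] [0.7 0.8 0.6] [533.2 278.3  10. ]
[563.5 174.9  11.5] [0.6 0.8 0.6] [563.7 174.5  10. ]
mid [548.48831861 226.38256937  10.        ] 108.24051449417047 106.36533263330767
grip ends z48 [579.4 234.1  48. ] [524.4 218.5  48. ]
grip height [574.8 234.3  25.8] [521.1 218.1  40.1]
z_tool angle -73.3099880404912 [-3.e-04 -7.e-04 -1.e+00]
to above [-1.63813432e-03 -1.04431714e+01 -1.15822278e+01] [561.81788572 218.2874799  230.99809445]
```

>>> {"api": "arm_command", "payload": {"commands": [[[0.01,-0.0104,-0.0116],0.005],[[0.025,0,0],0],[[0.025,0,0],0],[[0.025,0,0],0],[[0.025,0,0],0],[[0.025,0,0],0],[[0.015,0,0],0],[[0,0,0],0],[[0,0,0],0]]}}

```text
t: 4.55
tool_pos: [548.3, 226.4, 81.2]
eef_rot: [0.566, 0.423, 0.566, -0.424]
ft_force: [0.3, -0.4, 0.2]
finger_gap: 0.998
```

```bash
python3 - <<'E'
from h import *
d=cam("wrist","w4"); s=telemetry.get_state(); print(s["t"],s["tool_pos"],s["ft_force"])
st=s["tool_pos"]; print(totool([548.5-st[0],226.4-st[1],20-st[2]]), [proj(d,(548.5,226.4,z)) for z in (10,48)])
E
```

```text
4.6 [548.75324567 226.94389694  82.15804044] [ 0.08717407 -0.23614553 -0.11766505]
[62.15787924 -0.43475682  0.43701673] [array([278.22747805, 226.46000439]), array([278.16706447, 252.27201055])]
```

View pics/w4.png

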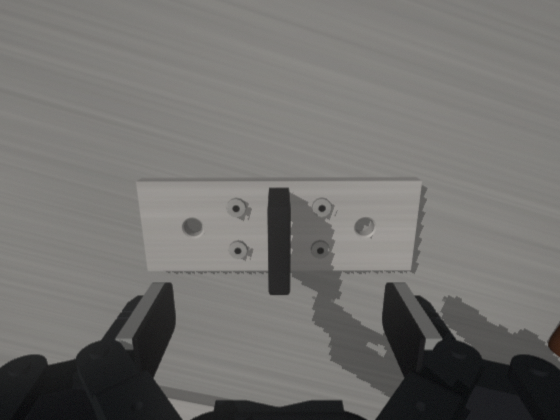

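The grip at (278,240) is centred between the fingers, with holes at (192,227) and (365,227). I'll descend and pinch.

>>> {"api": "arm_command", "payload": {"commands": [[[0.012,0,0],0],[[0.012,0,0],0],[[0.012,0,0],0],[[0.012,0,0],0],[[0.009,0,0],0],[[0.004,0,0],0],[[0,0,0],0]]}}

```text
t: 5.18
tool_pos: [547.4, 227.8, 19.0]
eef_rot: [0.566, 0.423, 0.567, -0.424]
ft_force: [-0.8, -0.1, -0.0]
finger_gap: 1.002
```

```bash
python3 - <<'E'
from h import *
d=cam("wrist","w5"); s=telemetry.get_state(); print(s["t"],s["tool_pos"],s["ft_force"],s["finger_gap"])
E
```

```text
5.2333 [547.75151011 228.01058085  19.84167405] [-0.38442268 -0.30760561  0.11463599] 0.9973307554284349
```

View pics/w5.png

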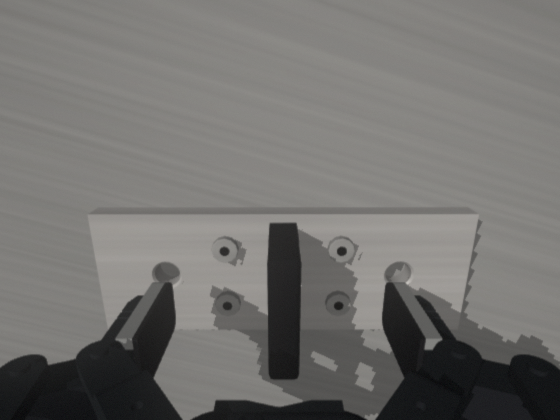

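>>> {"api": "arm_command", "payload": {"commands": [[[0,0,0.0015],0],[[0,0,0],0],[[0,0,0],0],[[0,0,0],0],[[0,0,0],0],[[0,0,0],0],[[0,0,0],0],[[0,0,0],0],[[0,0,0],0],[[0,0,0],0]], "fingers": 0, "squeeze": 60}}

```text
t: 6.07
tool_pos: [548.6, 226.5, 20.6]
eef_rot: [0.566, 0.423, 0.566, -0.423]
ft_force: [-1.0, -1.1, 5.2]
finger_gap: 0.13
```

```bash
python3 - <<'E'
from h import *
d=cam("wrist","w6"); s=telemetry.get_state(); print(s["t"],s["tool_pos"],s["ft_force"],s["torque"],s["finger_gap"])
E
```

```text
6.1167 [548.55953832 226.60166237  20.60809519] [-1.61952203 -1.77627263  5.36410631] [-0.16515426  0.28635915  0.00755671] 0.12755583428514597
```

View pics/w6.png

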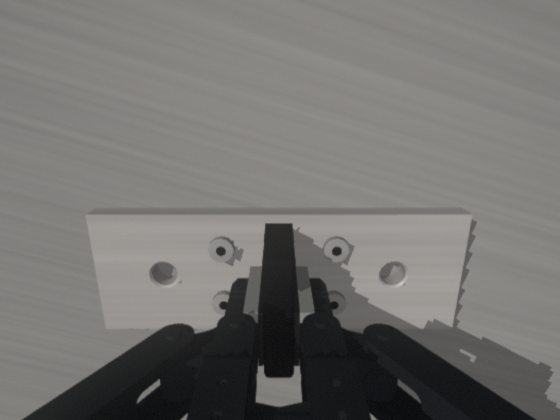

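>>> {"api": "arm_command", "payload": {"commands": [[[-0.005,0,0],0],[[-0.015,0,0],0],[[-0.02,0,0],0],[[-0.02,0,0],0],[[-0.02,0,0],0],[[-0.02,0,0],0],[[-0.02,0,0],0],[[-0.02,0,0],0],[[0,0,0],0],[[0,0,0],0]]}}

```text
t: 6.95
tool_pos: [548.6, 226.5, 160.9]
eef_rot: [0.567, 0.424, 0.566, -0.423]
ft_force: [-0.3, -0.1, -3.6]
finger_gap: 0.129
```

```bash
python3 - <<'E'
from h import *
d=cam("wrist","w7"); s=telemetry.get_state(); print(s["t"],s["tool_pos"],s["ft_force"],s["torque"],s["finger_gap"])
d6=load("w6")
crop(d6,140,200,420,340,2.8,"w6a"); crop(d,140,200,420,340,2.8,"w7a")
E
```

```text
7.0 [548.10814455 226.21812484 159.7615129 ] [-0.51079726  0.55470833 -3.4813424 ] [0.02122183 0.04894844 0.00065033] 0.12867715226924953
```

View pics/w6a.png

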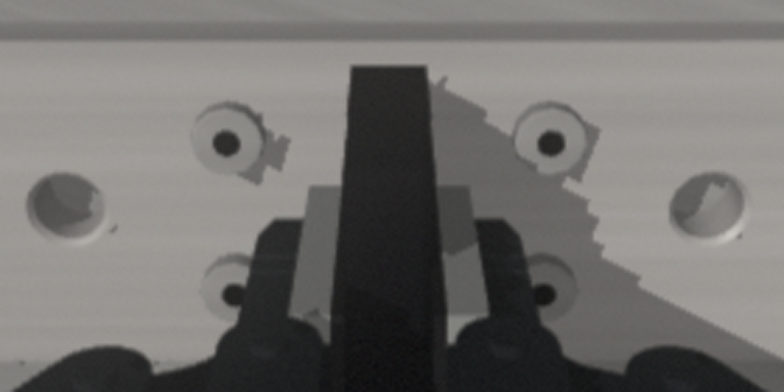

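View pics/w7a.png

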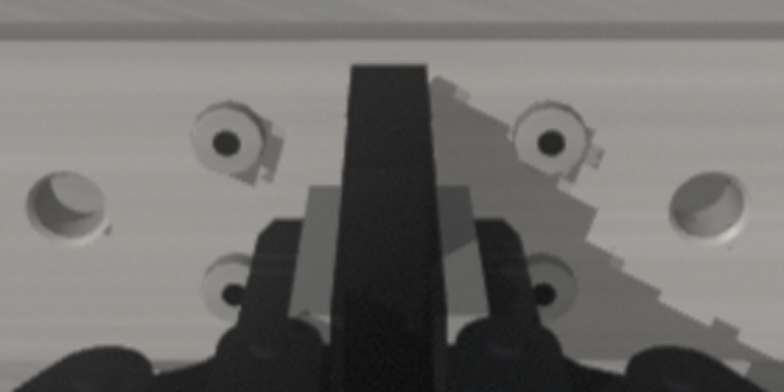

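The lift was clean: 3.5 N of weight and no slip between w6 and w7, with holes at (163.5,274) and (392.7,274). Now I'll work out the move over the pins.

```bash
cat >> h.py <<'E'
HOLE_PX=[((66+.5)/2.8-.5+140,(207+.5)/2.8-.5+200),((708+.5)/2.8-.5+140,(207+.5)/2.8-.5+200)]  # +y hole, -y hole
PINP=np.array([536.3,-192.35]); PINM=np.array([540.3,-300.25])
def holes(d,ztop): return [onz(d,*p,ztop) for p in HOLE_PX]
def campose(d):
    T=np.asarray(d["world_to_cam"]); return -T[:3,:3].T@T[:3,3]
E
python3 - <<'E'
from h import *
d6=load("w6"); H=holes(d6,10.); print(H, np.linalg.norm(H[0]-H[1]))
# camera centre z vs template: hole z rel camera
c6=campose(d6); print("cam z - tophole", c6[2]-10)
d7=load("w7"); c7=campose(d7); H7=holes(d7,c7[2]-(c6[2]-10)); print(H7)
m=(H7[0]+H7[1])/2; a=np.degrees(np.arctan2(*(H7[0]-H7[1])[:2][::-1])); pm=(PINP+PINM)/2; ap=np.degrees(np.arctan2(*(PINP-PINM)[::-1]))
st=telemetry.get_state()["tool_pos"]; print("mid",m,"ang",a,"pins",pm,ap)
# rotation about tcp axis by da
da=ap-a; off=m[:2]-st[:2]; c,s=np.cos(np.radians(da)),np.sin(np.radians(da)); off2=np.array([c*off[0]-s*off[1],s*off[0]+c*off[1]])
tcp=pm-off2; print("da",da,"off",off,"target tcp",tcp,"tool shift now",totool([*(tcp-st[:2]),0]), "underside z", c7[2]-(c6[2]-10)-10)
E
```

```text
[array([533.0014194 , 278.34777848,  10.        ]), array([563.64101439, 174.96757558,  10.        ])] 107.82509509503302
cam z - tophole 153.16464977831362
[array([533.10742675, 278.2508906 , 150.31538503]), array([563.71774671, 174.91662022, 150.31538503])]
mid [548.41258673 226.58375541 150.31538503] ang 106.50067009903206 pins [ 538.3 -246.3] 92.12306039691822
da -14.377609702113844 off [0.30444218 0.36563057] target tcp [ 537.91430264 -246.57858266] tool shift now [ 1.33161030e-01 -1.43677065e+02  4.50552466e+02] underside z 140.31538502974155
```

>>> {"api": "arm_command", "payload": {"commands": [[[0,-0.003,0.01],0],[[0,-0.006,0.02],0],[[0,-0.009,0.028],0],[[0,-0.009,0.028],0],[[0,-0.009,0.028],0],[[0,-0.009,0.028],0],[[0,-0.009,0.028],0],[[0,-0.009,0.028],0],[[0,-0.009,0.028],0],[[0,-0.009,0.028],0],[[0,-0.009,0.028],0],[[0,-0.009,0.028],0],[[0,-0.009,0.028],0],[[0,-0.009,0.028],0],[[0,-0.009,0.028],0],[[0,-0.009,0.028],0],[[0,-0.006,0.02],0],[[0,-0.003,0.009],0]]}}

```text
t: 8.5
tool_pos: [536.3, -250.8, 158.8]
eef_rot: [0.565, 0.424, 0.566, -0.425]
ft_force: [-0.4, 0.5, -3.4]
finger_gap: 0.129
```

>>> {"api": "arm_command", "payload": {"commands": [[[0,0,0],0.04],[[0,0,0],0.06],[[0,0,0],0.06],[[0,0,0],0.05],[[0,0,0],0.03],[[0,0,0],0],[[0,0,0],0]]}}

```text
t: 9.08
tool_pos: [537.5, -246.6, 159.5]
eef_rot: [0.509, 0.49, 0.51, -0.491]
ft_force: [-0.5, 0.5, -4.1]
finger_gap: 0.126
```

```bash
cat >> h.py <<'E'
def err(d):
    "where holes are vs pins; shift needed in tool axes; angle needed (deg about tool x)"
    c=campose(d); zt=c[2]-153.16; H=holes(d,zt); m=(H[0]+H[1])[:2]/2
    a=np.degrees(np.arctan2(*(H[0]-H[1])[:2][::-1])); pm=(PINP+PINM)/2; ap=np.degrees(np.arctan2(*(PINP-PINM)[::-1]))
    sh=totool([*(pm-m),0]); print("mid",m.round(2),"need tool y,z",sh[1:].round(2),"turn deg",round(a-ap,2),"underside z",round(zt-10,1)); return H
E
python3 - <<'E'
from h import *
d=cam("wrist","w8"); s=telemetry.get_state(); print(s["t"],s["tool_pos"],s["ft_force"],s["torque"]); err(d)
cam("top","t1");cam("scene","s1")
E
```

```text
9.1333 [ 537.65904253 -246.60641947  159.65341505] [ 0.37510735  0.17984885 -3.03310275] [ 0.01592358 -0.05253957 -0.00915057]
mid [ 537.27 -246.42] need tool y,z [ 1.03 -0.09] turn deg 0.08 underside z 138.8
```

View pics/w8.png

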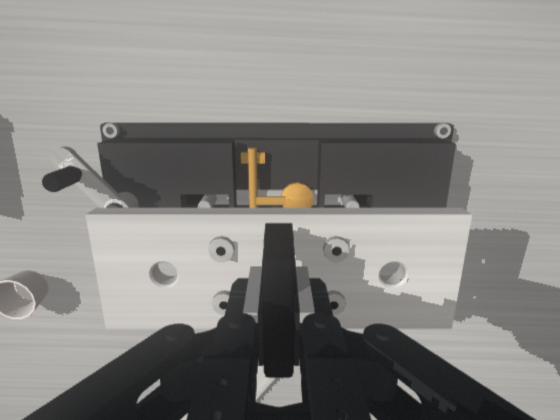

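View pics/s1.png

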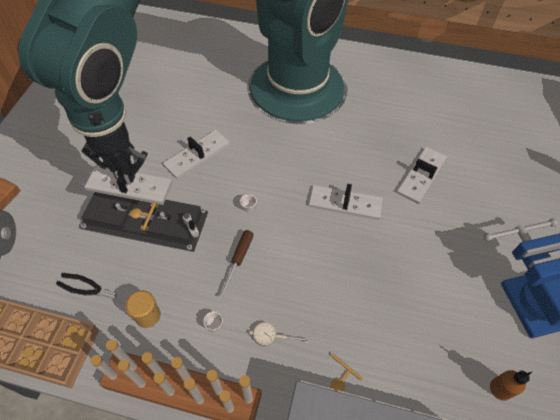

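Wrist view: the held plate sits behind the pins, whose tops are just visible at (207,203) and (350,203). The nominal error is 1 mm. I'll correct it and descend to about 10 mm above the pin tops.

>>> {"api": "arm_command", "payload": {"commands": [[[0.01,0.001,0],0],[[0.015,0,0],0],[[0.015,0,0],0],[[0.015,0,0],0],[[0.013,0,0],0],[[0.008,0,0],0],[[0.002,0,0],0],[[0,0,0],0],[[0,0,0],0]]}}

```text
t: 9.98
tool_pos: [539.4, -246.9, 82.7]
eef_rot: [0.509, 0.491, 0.509, -0.491]
ft_force: [0.6, 0.3, -2.8]
finger_gap: 0.127
```

```bash
python3 - <<'E'
from h import *
d=cam("wrist","w9"); s=telemetry.get_state(); print(s["t"],s["tool_pos"],s["ft_force"],s["torque"]); err(d)
z=cam("top","t2");crop(z,310,150,460,240,5,"t2a");z=cam("scene","s2"); crop(z,60,150,230,260,4.5,"s2a")
E
```

```text
10.0333 [ 539.49745224 -246.96314764   82.95495464] [ 0.8453389   0.94188046 -3.57438255] [ 0.02812208 -0.02458803  0.04836772]
mid [ 539.24 -246.79] need tool y,z [-0.92 -0.53] turn deg -0.03 underside z 62.1
```

View pics/w9.png

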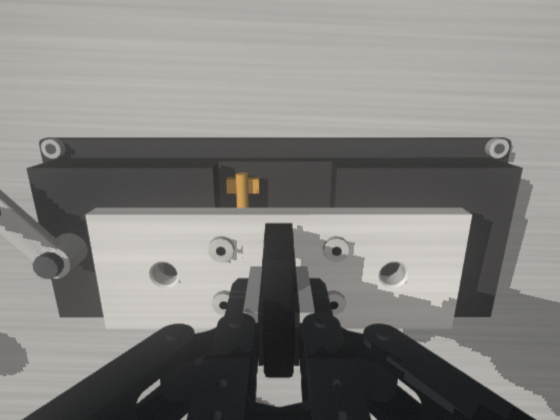

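View pics/s2a.png

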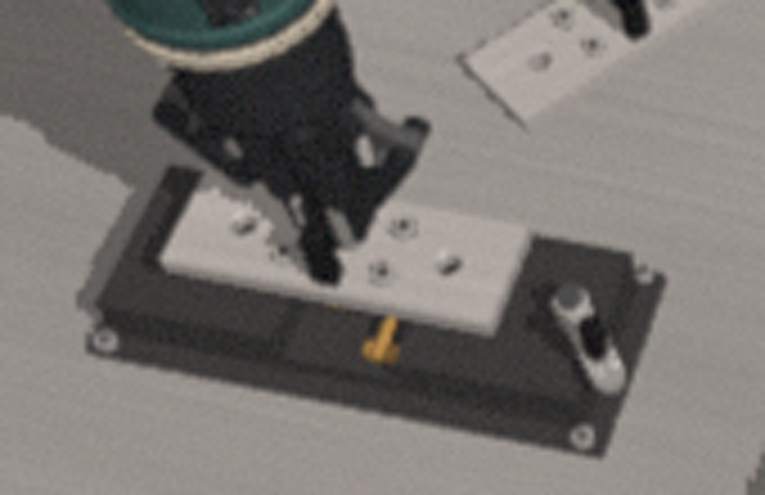

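View pics/t2a.png

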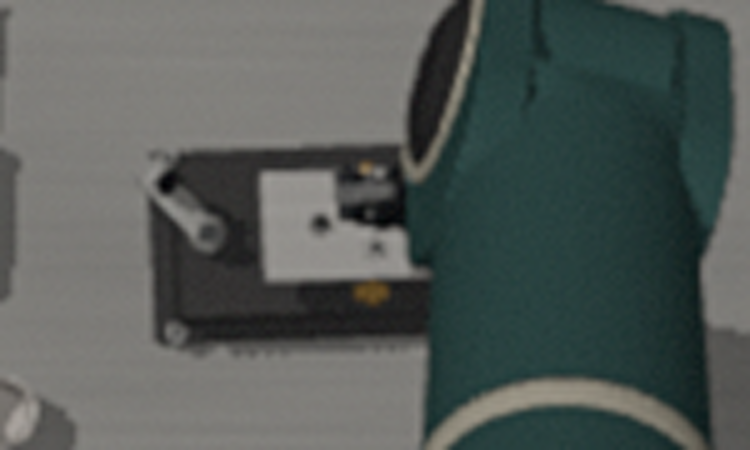

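```bash
python3 - <<'E'
from h import *
d=load("w9"); crop(d,30,125,80,175,8,"w9a"); crop(d,475,125,525,175,8,"w9b")
st=telemetry.get_state()
for i in range(5):
    e=cam("wrist"); s=telemetry.get_state(); print(s["tool_pos"].round(2), quat().inv().apply(campose(e)-s["tool_pos"]).round(2), campose(e).round(2),end=" "); err(e)
E
cd pics; python3 -c "
import cv2,numpy as np
cv2.imwrite('w9ab.png',np.hstack([cv2.imread('w9a.png'),cv2.imread('w9b.png')]))"
```

```text
[ 539.42 -246.93   82.92] [-142.62   82.28    0.25] [ 621.52 -244.16  225.62] mid [ 539.32 -246.87] need tool y,z [-1.   -0.61] turn deg -0.04 underside z 62.5
[ 539.31 -246.93   82.8 ] [-142.66   82.29    0.21] [ 621.46 -244.15  225.52] mid [ 539.24 -246.85] need tool y,z [-0.92 -0.58] turn deg -0.04 underside z 62.4
[ 539.26 -246.87   82.68] [-142.66   82.28    0.24] [ 621.41 -244.13  225.39] mid [ 539.15 -246.82] need tool y,z [-0.84 -0.55] turn deg -0.04 underside z 62.2
[ 539.21 -246.81   82.58] [-142.65   82.26    0.27] [ 621.37 -244.11  225.26] mid [ 539.08 -246.79] need tool y,z [-0.76 -0.51] turn deg -0.03 underside z 62.1
[ 539.19 -246.84   82.52] [-142.6    82.24    0.23] [ 621.34 -244.1   225.15] mid [ 539.01 -246.76] need tool y,z [-0.7  -0.48] turn deg -0.03 underside z 62.0
```

View pics/w9ab.png

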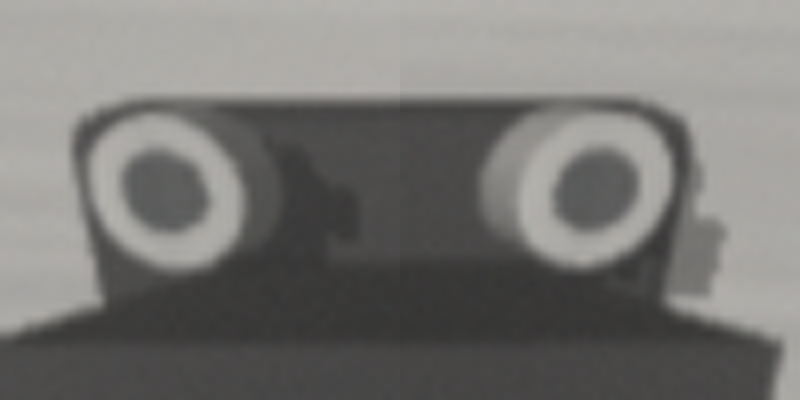

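```bash
python3 - <<'E'
from h import *
d=load("w9"); k=lambda x,y,u,v:((x+.5)/8-.5+u,(y+.5)/8-.5+v)
L=(d,*k(165,190,30,125)); Rr=(d,*k(196,189,475,125))
w1,w2=load("w1"),load("w2")
def cc(x,y,k,u0,v0): return ((x+.5)/k-.5+u0,(y+.5)/k-.5+v0)
l3=tri([(w1,*cc(274,94,5,120,100)),(w2,*cc(226,41,6,220,140))])[0]; r3=tri([(w1,*cc(668,112,5,290,170)),(w2,*cc(694,99,6,380,200))])[0]
for o,p in ((L,l3),(Rr,r3)): print(p.round(1), onz(*o,13.5).round(2),onz(*o,p[2]).round(2))
err(d)
E
```

```text
[ 584.  -114.4   14.3] [ 584.1  -113.09   13.5 ] [ 584.24 -113.58   14.29]
[ 593.6 -372.    14.3] [ 593.63 -372.86   13.5 ] [ 593.73 -372.37   14.29]
mid [ 539.24 -246.79] need tool y,z [-0.92 -0.53] turn deg -0.03 underside z 62.1
```

Extrinsics agree with the screws to within 0.3 mm. I'll correct by under 1 mm and creep down to just above the pin tops.

>>> {"api": "arm_command", "payload": {"commands": [[[0.003,-0.0007,-0.0005],0],[[0.003,0,0],0],[[0.003,0,0],0],[[0,0,0],0],[[0,0,0],0],[[0,0,0],0],[[0,0,0],0]]}}

```text
t: 10.97
tool_pos: [538.4, -246.3, 73.4]
eef_rot: [0.509, 0.491, 0.509, -0.491]
ft_force: [1.1, -0.2, -3.0]
finger_gap: 0.132
```

```bash
python3 - <<'E'
from h import *
for i in range(3):
    d=cam("wrist","w10"); s=telemetry.get_state(); print(s["t"],s["tool_pos"].round(2),s["ft_force"].round(2),s["torque"].round(3)); err(d)
E
```

```text
11.0167 [ 538.45 -246.33   73.38] [ 0.37  0.27 -3.15] [ 0.019  0.026 -0.017]
mid [ 538.23 -246.23] need tool y,z [0.07 0.07] turn deg -0.02 underside z 52.7
11.0667 [ 538.44 -246.35   73.4 ] [ 0.41  0.48 -2.72] [-0.047  0.075 -0.007]
mid [ 538.23 -246.24] need tool y,z [0.07 0.07] turn deg -0.03 underside z 52.7
11.1167 [ 538.41 -246.33   73.38] [-0.39  0.61 -4.17] [ 0.014  0.015 -0.017]
mid [ 538.22 -246.24] need tool y,z [0.08 0.07] turn deg -0.03 underside z 52.8
```

>>> {"api": "arm_command", "payload": {"commands": [[[0.001,0,0],0],[[0.001,0,0],0],[[0,0,0],0],[[0,0,0],0]]}}

```text
t: 11.45
tool_pos: [538.3, -246.3, 71.2]
eef_rot: [0.509, 0.491, 0.509, -0.491]
ft_force: [-0.2, -0.1, -3.7]
finger_gap: 0.13
```

>>> {"api": "arm_command", "payload": {"commands": [[[0.001,0,0],0],[[0.0005,0,0],0],[[0,0,0],0],[[0,0,0],0]]}}

```text
t: 11.78
tool_pos: [538.3, -246.3, 69.7]
eef_rot: [0.509, 0.491, 0.509, -0.491]
ft_force: [-0.7, 0.9, -3.1]
finger_gap: 0.126
```

>>> {"api": "arm_command", "payload": {"commands": [[[0.001,0,0],0],[[0,0,0],0],[[0,0,0],0]]}}

```text
t: 12.03
tool_pos: [538.3, -246.3, 68.7]
eef_rot: [0.509, 0.491, 0.509, -0.491]
ft_force: [-0.8, 0.2, -3.6]
finger_gap: 0.129
```

```bash
python3 - <<'E'
from h import *
for i in range(2):
    d=cam("wrist","w11"); s=telemetry.get_state(); print(s["t"],s["tool_pos"].round(2),s["ft_force"].round(2),s["torque"].round(3)); err(d)
E
```

```text
12.0833 [ 538.34 -246.35   68.76] [-1.11  0.23 -2.24] [-0.012  0.022 -0.025]
mid [ 538.1  -246.19] need tool y,z [0.19 0.12] turn deg -0.02 underside z 48.1
12.1333 [ 538.34 -246.33   68.77] [ 0.21 -0.23 -2.19] [ 0.053 -0.026 -0.003]
mid [ 538.13 -246.2 ] need tool y,z [0.17 0.11] turn deg -0.02 underside z 48.1
```

No contact at an estimated underside of 48 mm, so the pins seem to be entering the holes. I'll continue gently, adding a 0.2 mm y trim.

>>> {"api": "arm_command", "payload": {"commands": [[[0.001,0.0002,0],0],[[0.001,0,0],0],[[0,0,0],0],[[0,0,0],0]]}}

```text
t: 12.47
tool_pos: [538.5, -246.3, 66.7]
eef_rot: [0.509, 0.491, 0.509, -0.491]
ft_force: [-0.2, 0.8, -3.4]
finger_gap: 0.13
```

>>> {"api": "arm_command", "payload": {"commands": [[[0.001,0,0],0],[[0.001,0,0],0],[[0,0,0],0],[[0,0,0],0]]}}

```text
t: 12.8
tool_pos: [538.5, -246.3, 64.7]
eef_rot: [0.509, 0.491, 0.509, -0.491]
ft_force: [0.9, -0.7, -3.9]
finger_gap: 0.128
```

```bash
python3 - <<'E'
from h import *
for i in range(1):
    d=cam("wrist","w12"); s=telemetry.get_state(); print(s["t"],s["tool_pos"].round(2),s["ft_force"].round(2),s["torque"].round(3)); err(d)
E
```

```text
12.85 [ 538.53 -246.3    64.73] [ 0.1   0.24 -2.57] [ 0.015 -0.005  0.041]
mid [ 538.29 -246.17] need tool y,z [0.01 0.13] turn deg -0.02 underside z 44.0
```

View pics/w12.png

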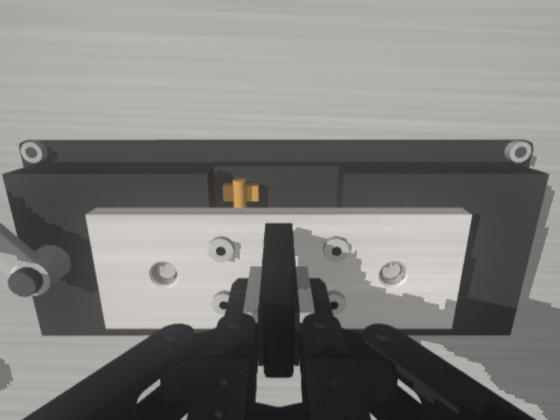

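Pin tops now show inside both holes at (164,270) and (393,270). I'll continue to touchdown in 1 mm steps.

>>> {"api": "arm_command", "payload": {"commands": [[[0.001,0,0],0],[[0.001,0,0],0],[[0,0,0],0],[[0,0,0],0]]}}

```text
t: 13.18
tool_pos: [538.5, -246.3, 62.7]
eef_rot: [0.509, 0.491, 0.509, -0.491]
ft_force: [0.5, -0.4, -3.6]
finger_gap: 0.132
```

>>> {"api": "arm_command", "payload": {"commands": [[[0.001,0,0],0],[[0,0,0],0],[[0,0,0],0]]}}

```text
t: 13.43
tool_pos: [538.5, -246.3, 61.7]
eef_rot: [0.509, 0.491, 0.509, -0.491]
ft_force: [0.0, 0.1, -3.2]
finger_gap: 0.128
```

>>> {"api": "arm_command", "payload": {"commands": [[[0.0005,0,0],0],[[0,0,0],0],[[0,0,0],0]]}}

```text
t: 13.68
tool_pos: [538.5, -246.3, 61.2]
eef_rot: [0.509, 0.491, 0.509, -0.491]
ft_force: [-0.0, 0.8, -3.1]
finger_gap: 0.125
```

>>> {"api": "arm_command", "payload": {"commands": [[[0.0005,0,0],0],[[0,0,0],0],[[0,0,0],0]]}}

```text
t: 13.93
tool_pos: [538.6, -246.3, 60.8]
eef_rot: [0.509, 0.491, 0.509, -0.491]
ft_force: [-0.7, -0.1, -3.0]
finger_gap: 0.132
```

>>> {"api": "arm_command", "payload": {"commands": [[[0.0005,0,0],0],[[0,0,0],0],[[0,0,0],0]]}}

```text
t: 14.18
tool_pos: [538.6, -246.3, 60.6]
eef_rot: [0.509, 0.491, 0.509, -0.491]
ft_force: [-2.7, 1.8, 5.2]
finger_gap: 0.126
```

```bash
python3 - <<'E'
from h import *
d=cam("wrist","w13"); s=telemetry.get_state(); print(s["t"],s["tool_pos"].round(2),s["ft_force"].round(2),s["torque"].round(3)); err(d)
crop(d,70,190,490,340,1.9,"w13a")
z=cam("scene","s3"); crop(z,60,150,230,260,4.5,"s3a")
E
```

```text
14.2333 [ 538.57 -246.28   60.61] [-3.16  0.62  6.33] [0.283 0.74  0.033]
mid [ 538.38 -246.21] need tool y,z [-0.08  0.08] turn deg -0.03 underside z 40.0
```

View pics/w13a.png

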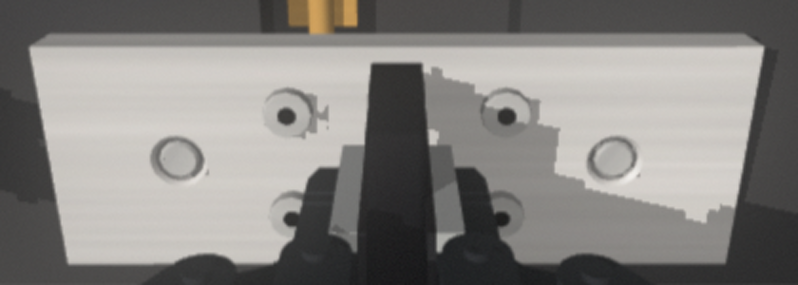

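View pics/s3a.png

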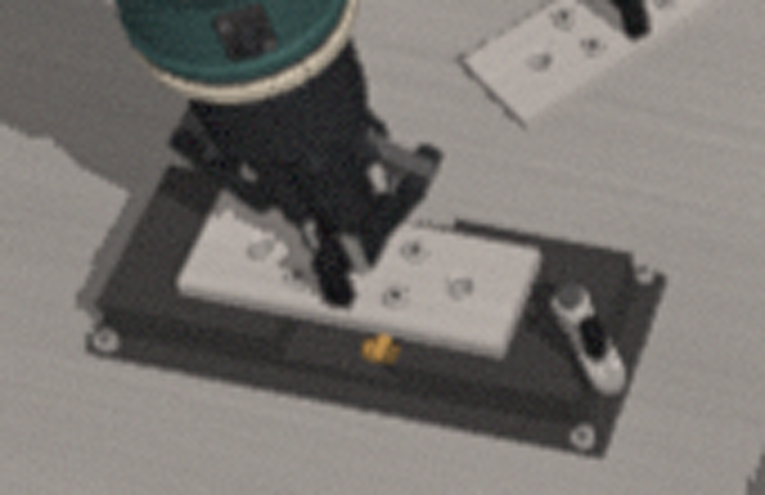

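Pin tops are flush and concentric in both holes at the expected home height (underside 40.0 mm), with about 10 N bearing. I'll release and rise.

>>> {"api": "arm_command", "payload": {"commands": [[[0,0,0],0],[[0,0,0],0],[[0,0,0],0],[[0,0,0],0],[[0,0,0],0],[[0,0,0],0]], "fingers": 0.5}}

```text
t: 14.78
tool_pos: [538.5, -246.3, 60.2]
eef_rot: [0.509, 0.491, 0.509, -0.491]
ft_force: [0.4, -0.3, 0.8]
finger_gap: 0.497
```

>>> {"api": "arm_command", "payload": {"commands": [[[-0.005,0,0],0],[[-0.01,0,0],0],[[-0.02,0,0],0],[[-0.025,0,0],0],[[-0.025,0,0],0],[[-0.025,0,0],0],[[-0.02,0,0],0],[[-0.01,0,0],0],[[0,0,0],0],[[0,0,0],0]]}}

```text
t: 15.62
tool_pos: [538.5, -246.3, 200.4]
eef_rot: [0.509, 0.491, 0.509, -0.491]
ft_force: [-0.2, -0.5, -0.4]
finger_gap: 0.5
```

```bash
python3 - <<'E'
from h import *
d=cam("wrist","w14"); s=telemetry.get_state(); print(s["t"],s["tool_pos"].round(2),s["ft_force"].round(2),s["torque"].round(3),s["finger_gap"],s["joint_pos"].round(2))
E
```

```text
15.6667 [ 538.15 -246.17  199.52] [ 0.53  0.31 -0.74] [-0.033 -0.043  0.014] 0.5019994749561525 [ 0.54  0.4  -0.2   1.73  0.09  1.03 -1.23]
```

View pics/w14.png

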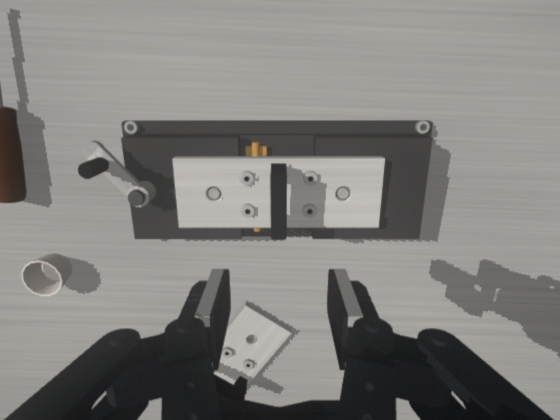

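Template seated: in the wrist view at 200 mm both pins sit centred in the holes, (214,193) and (343,193). The keeper knob top is at (92,168). I'll move over the knob and turn the tool for a near-tangential pinch.

>>> {"api": "arm_command", "payload": {"commands": [[[0,0.002,-0.0106],0],[[0,0.004,-0.02],0],[[0,0.004,-0.02],0],[[0,0.004,-0.02],0],[[0,0.004,-0.02],0],[[0,0.004,-0.02],0],[[0,0.004,-0.016],0],[[0,0.002,-0.0105],0],[[0,0,0],-0.107],[[0,0,0],-0.107],[[0,0,0],-0.107],[[0,0,0],-0.107],[[0,0,0],-0.107],[[0,0,0],-0.107],[[0,0,0],-0.107],[[0,0,0],-0.107],[[0,0,0],-0.107],[[0,0,0],0],[[0,0,0],0],[[0,0,0],0]]}}

```text
t: 17.33
tool_pos: [561.5, -108.2, 199.9]
eef_rot: [0.682, 0.185, 0.683, -0.185]
ft_force: [0.1, -0.4, -0.9]
finger_gap: 0.502
```

```bash
python3 - <<'E'
from h import *
d=cam("wrist","w15"); s=telemetry.get_state(); print(s["t"],s["tool_pos"].round(2),s["ft_force"].round(2),s["finger_gap"],s["joint_pos"].round(2))
z=quat().as_matrix(); print("z ang",np.degrees(np.arctan2(z[1,2],z[0,2])))
print(proj(d,(561.4,-108.3,88)),proj(d,(534.6,-132.3,64)))
E
```

```text
17.3833 [ 561.51 -108.19  200.03] [ 0.61 -0.72 -0.34] 0.5036106145063831 [ 0.49  0.39 -0.45  1.77  0.19  1.03 -0.56]
z ang -30.352435983260207
[278.61679799 207.1663157 ] [265.343283   237.71907464]
```

View pics/w15.png

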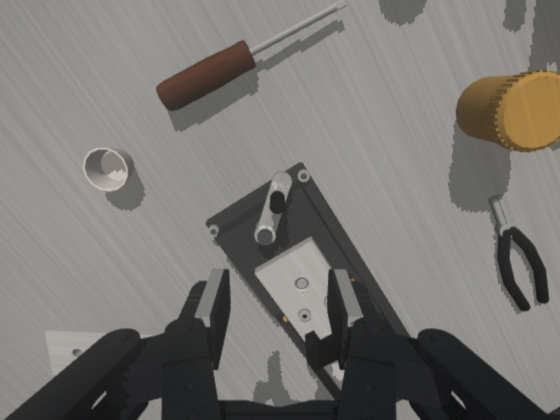

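The knob top at (278,206) and nut at (265,237) both match the prediction. I'll descend around the knob and pinch.

>>> {"api": "arm_command", "payload": {"commands": [[[0.01,0,0],0],[[0.02,0,0],0],[[0.02,0,0],0],[[0.02,0,0],0],[[0.02,0,0],0],[[0.015,0,0],0],[[0.012,0,0],0],[[0.008,0,0],0],[[0.004,0,0],0],[[0,0,0],0],[[0,0,0],0]]}}

```text
t: 18.3
tool_pos: [561.9, -108.2, 71.7]
eef_rot: [0.683, 0.184, 0.683, -0.184]
ft_force: [-0.4, 0.7, 0.6]
finger_gap: 0.5
```

```bash
python3 - <<'E'
from h import *
d=cam("wrist","w16"); s=telemetry.get_state(); print(s["t"],s["tool_pos"].round(2),s["ft_force"].round(2),s["finger_gap"])
print(proj(d,(561.4,-108.3,88)))
E
```

```text
18.35 [ 562.06 -108.32   71.96] [ 0.24 -0.64 -1.09] 0.4995567485022135
[277.14352697 306.05422765]
```

View pics/w16.png

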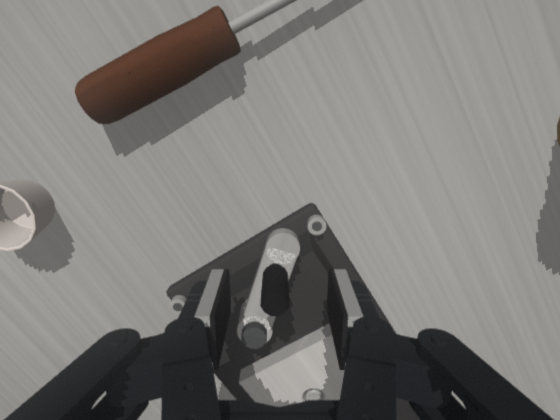

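>>> {"api": "arm_command", "payload": {"commands": [[[0,0,0],0],[[0,0,0],0],[[0,0,0],0],[[0,0,0],0],[[0,0,0],0],[[0,0,0],0]], "fingers": 0, "squeeze": 25}}

```text
t: 18.85
tool_pos: [561.6, -108.4, 71.8]
eef_rot: [0.683, 0.184, 0.683, -0.184]
ft_force: [-3.8, -0.1, 6.1]
finger_gap: 0.125
```

>>> {"api": "arm_command", "payload": {"commands": [[[0,-0.00086,0.00236],0.0667],[[0,-0.00086,0.00236],0.0667],[[0,-0.00086,0.00236],0.0667],[[0,0,0],0]]}}

```text
t: 19.18
tool_pos: [566.1, -114.8, 71.8]
eef_rot: [0.659, 0.256, 0.659, -0.256]
ft_force: [-3.1, -2.9, 7.1]
finger_gap: 0.126
```

>>> {"api": "arm_command", "payload": {"commands": [[[0,-0.00086,0.00236],0.0667],[[0,-0.00086,0.00236],0.0667],[[0,-0.00086,0.00236],0.0667],[[0,-0.00086,0.00236],0.0667],[[0,-0.00086,0.00236],0.0667],[[0,-0.00086,0.00236],0.0667],[[0,-0.00086,0.00236],0.0667],[[0,-0.00086,0.00236],0.0667],[[0,-0.00086,0.00236],0.0667],[[0,-0.00086,0.00236],0.0667],[[0,-0.00086,0.00236],0.0667],[[0,-0.00086,0.00236],0.0667],[[0,0,0],0]]}}

```text
t: 20.27
tool_pos: [568.5, -143.6, 71.7]
eef_rot: [-0.498, -0.502, -0.498, 0.502]
ft_force: [-6.9, 0.9, 8.5]
finger_gap: 0.124
```

```bash
python3 - <<'E'
from h import *
d=cam("wrist","w17"); s=telemetry.get_state(); print(s["t"],s["tool_pos"].round(2),s["ft_force"].round(2),s["torque"].round(2),s["finger_gap"],s["joint_pos"].round(2))
r=s["tool_pos"][:2]-[534.6,-132.3]; print(np.hypot(*r),np.degrees(np.arctan2(r[1],r[0])))
z=quat().as_matrix(); print("z ang",np.degrees(np.arctan2(z[1,2],z[0,2])))
E
```

```text
20.3167 [ 568.42 -143.58   71.67] [-7.53  0.19  8.88] [0.08 1.6  0.08] 0.12286557944168176 [ 0.3   0.55 -0.14  1.83  0.1   0.77 -1.46]
35.648644196976996 -18.450228089220175
z ang -90.27375423947916
```

View pics/w17.png

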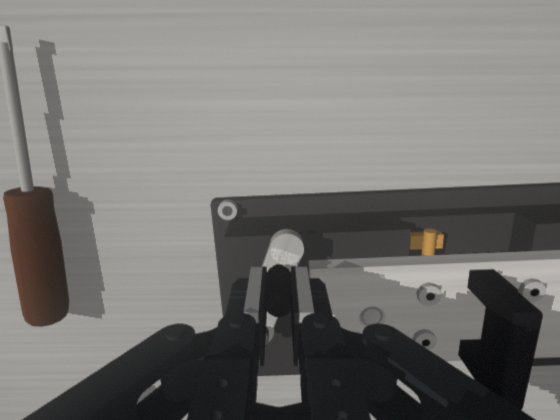

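The knob is held and the keeper follows (about -18° world, radius 35.6). I'll continue to near the stop.

>>> {"api": "arm_command", "payload": {"commands": [[[0,-0.00086,0.00236],0.0667],[[0,-0.00086,0.00236],0.0667],[[0,-0.00086,0.00236],0.0667],[[0,-0.00086,0.00236],0.0667],[[0,-0.00086,0.00236],0.0667],[[0,-0.00086,0.00236],0.0667],[[0,-0.00086,0.00236],0.0667],[[0,-0.00086,0.00236],0.0667],[[0,-0.00086,0.00236],0.0667],[[0,-0.00086,0.00236],0.0667],[[0,-0.00086,0.00236],0.0667],[[0,-0.00086,0.00236],0.0667],[[0,-0.00086,0.00236],0.0667],[[0,-0.00086,0.00236],0.0667],[[0,0,0],0]]}}

```text
t: 21.57
tool_pos: [544.4, -166.6, 71.8]
eef_rot: [0.204, 0.677, 0.204, -0.677]
ft_force: [-4.6, 1.2, 6.8]
finger_gap: 0.122
```

```bash
cat > k.py <<'E'
from h import *
import sys
d=cam("wrist",sys.argv[1]); s=telemetry.get_state(); print(s["t"],s["tool_pos"].round(2),s["ft_force"].round(2),s["torque"].round(2),s["finger_gap"],s["joint_pos"].round(2))
r=s["tool_pos"][:2]-[534.6,-132.3]; print(np.hypot(*r),np.degrees(np.arctan2(r[1],r[0])))
z=quat().as_matrix(); print("z ang",np.degrees(np.arctan2(z[1,2],z[0,2])))
E
python3 k.py w18
```

```text
21.6167 [ 544.47 -166.6    71.75] [-3.9   2.    7.44] [0.32 0.92 0.1 ] 0.1260250703793033 [ 0.16  0.52  0.1   1.88 -0.08  0.75 -2.24]
35.68868788700354 -73.95065077357137
z ang -146.27870554929785
```

View pics/w18.png

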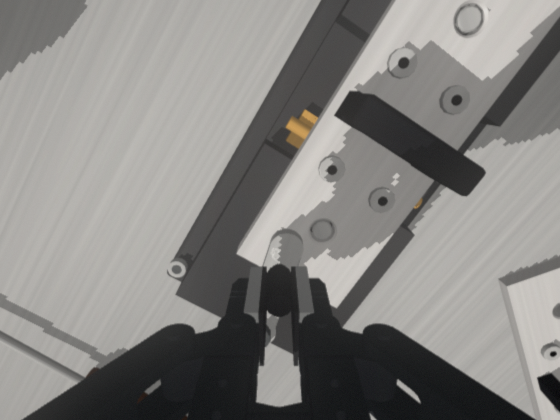

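>>> {"api": "arm_command", "payload": {"commands": [[[0,-0.00086,0.00236],0.0667],[[0,-0.00086,0.00236],0.0667],[[0,-0.00086,0.00236],0.0667],[[0,0,0],0],[[0,0,0],0]]}}

```text
t: 22.03
tool_pos: [537.1, -168.0, 71.8]
eef_rot: [0.134, 0.694, 0.134, -0.694]
ft_force: [-3.8, 0.6, 7.4]
finger_gap: 0.122
```

>>> {"api": "arm_command", "payload": {"commands": [[[0,-0.0004,0.0012],0.0333],[[0,0,0],0],[[0,0,0],0]]}}

```text
t: 22.28
tool_pos: [536.1, -168.0, 71.8]
eef_rot: [0.122, 0.697, 0.122, -0.696]
ft_force: [-3.2, 0.9, 6.5]
finger_gap: 0.126
```

```bash
python3 k.py w19
```

```text
22.3333 [ 536.09 -168.04   71.79] [-2.77  1.62  6.31] [0.3  0.51 0.13] 0.12228771199668635 [ 0.12  0.51  0.16  1.9  -0.12  0.74 -2.44]
35.76971264710224 -87.61343301539486
z ang -160.1875517187687
```

About -87.6° now. I'll push in 1 mm steps to feel the stop.

>>> {"api": "arm_command", "payload": {"commands": [[[0,-0.0004,0.001],0.015],[[0,0,0],0],[[0,0,0],0]]}}

```text
t: 22.58
tool_pos: [535.4, -168.1, 71.8]
eef_rot: [0.116, 0.698, 0.116, -0.697]
ft_force: [0.2, 1.1, 6.1]
finger_gap: 0.13
```

>>> {"api": "arm_command", "payload": {"commands": [[[0,-0.0004,0.001],0.015],[[0,0,0],0],[[0,0,0],0]]}}

```text
t: 22.83
tool_pos: [535.2, -167.9, 71.9]
eef_rot: [0.111, 0.699, 0.111, -0.697]
ft_force: [7.3, 1.0, 2.2]
finger_gap: 0.123
```

>>> {"api": "arm_command", "payload": {"commands": [[[0,-0.0003,0.0007],0],[[0,0,0],0],[[0,0,0],0]]}}

```text
t: 23.08
tool_pos: [535.1, -167.9, 71.9]
eef_rot: [0.111, 0.7, 0.111, -0.697]
ft_force: [11.5, 1.1, -1.7]
finger_gap: 0.12
```

```bash
python3 k.py w20
```

```text
23.1333 [ 535.07 -167.87   71.97] [12.37  0.92 -1.75] [ 0.17 -2.51  0.06] 0.12411899199605471 [ 0.11  0.51  0.17  1.9  -0.13  0.73 -2.47]
35.573132517970606 -89.23892162022736
z ang -161.93827535532154
```

View pics/w20.png

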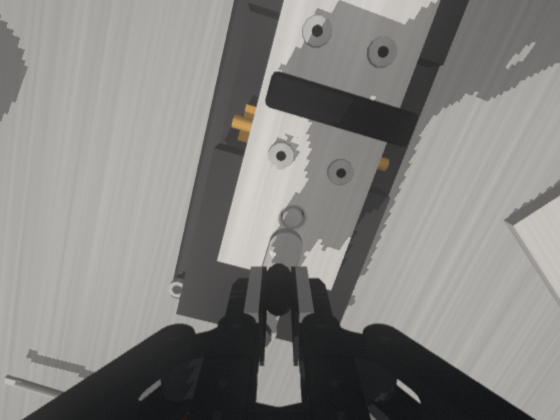

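Force climbs with no further motion, so the keeper is at its stop, and its tongue overlaps the template's end at (285,250). I'll release and rise straight up.

>>> {"api": "arm_command", "payload": {"commands": [[[0,0,0],0],[[0,0,0],0],[[0,0,0],0],[[0,0,0],0],[[0,0,0],0]], "fingers": 0.5}}

```text
t: 23.55
tool_pos: [532.8, -168.1, 71.2]
eef_rot: [-0.11, -0.698, -0.111, 0.699]
ft_force: [-0.1, -0.8, 0.1]
finger_gap: 0.494
```

>>> {"api": "arm_command", "payload": {"commands": [[[-0.005,0,0],0],[[-0.01,0,0],0],[[-0.02,0,0],0],[[-0.025,0,0],0],[[-0.025,0,0],0],[[-0.025,0,0],0],[[-0.02,0,0],0],[[-0.02,0,0],0],[[-0.01,0,0],0],[[0,0,0],0],[[0,0,0],0],[[0,0,0],0]]}}

```text
t: 24.55
tool_pos: [532.5, -167.9, 230.4]
eef_rot: [-0.11, -0.698, -0.111, 0.699]
ft_force: [-1.5, 1.0, -0.1]
finger_gap: 0.505
```

```bash
python3 k.py w21; python3 -c "
from h import *
d=cam('scene','s4'); crop(d,60,150,230,260,4.5,'s4a'); cam('top','t4')"
```

```text
24.6 [ 532.49 -167.94  230.23] [-0.16  0.23 -0.1 ] [0.01 0.01 0.02] 0.49918300571079177 [ 0.08  0.3   0.21  1.79 -0.07  1.06 -2.51]
35.700483627824994 -93.39019551496922
z ang -162.0251972353188
```

View pics/w21.png

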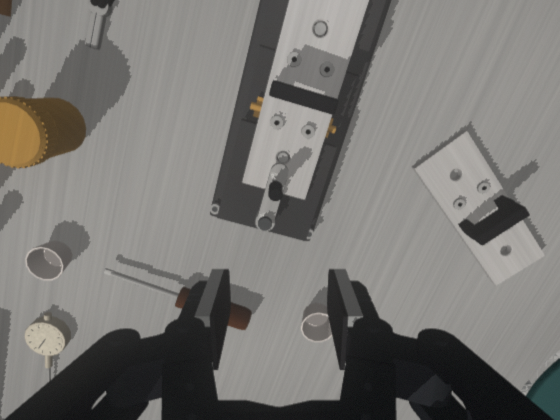

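View pics/s4a.png

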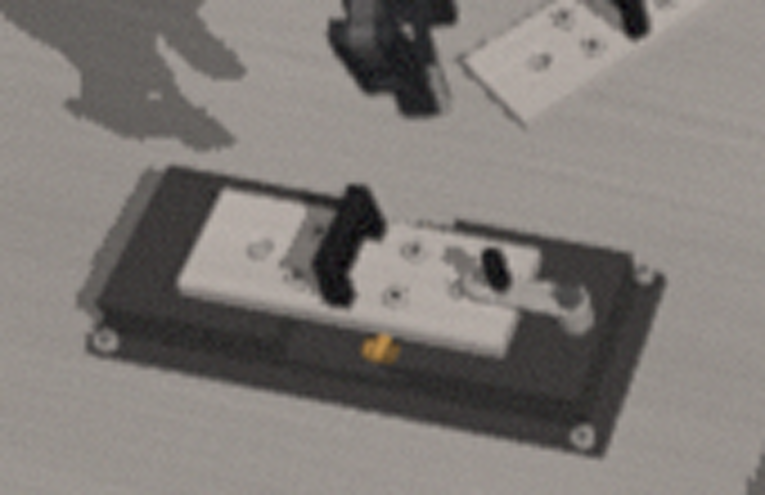

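View pics/t4.png

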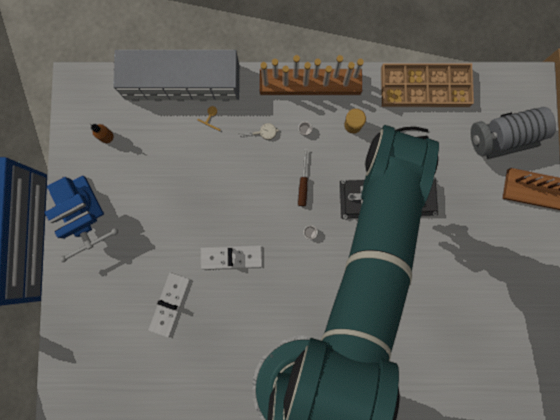

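Top, scene and wrist views: the keeper lies over the template's end, bystanders are unmoved and the gripper is clear. One last numeric check on keeper angle and seating.

```bash
python3 -c "
from h import *
d=load('w21'); crop(d,200,0,400,240,2.5,'w21a')"
```

```text
(no output)
```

View pics/w21a.png

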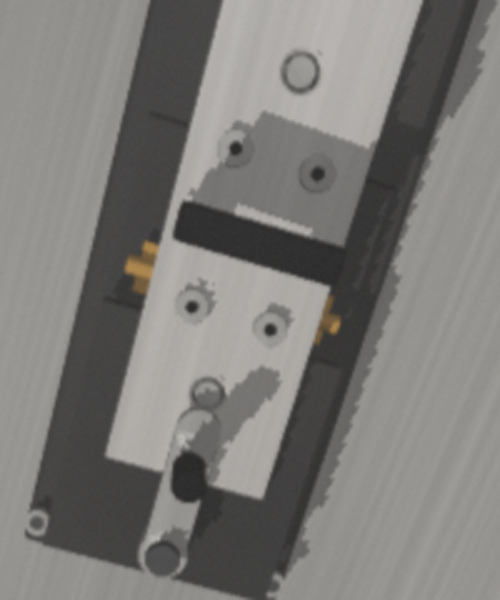

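```bash
python3 - <<'E'
from h import *
w21,w14=load('w21'),load('w14')
c=lambda x,y:((x+.5)/2.5-.5+200,(y+.5)/2.5-.5)
nut=onz(w21,*c(162,558),64); kn=onz(w21,*c(188,489),88)   # knob top: lower-end of oval
tip=onz(w21,*c(200,424),58)
hp=onz(w21,*c(208,393),50); hm=onz(w21,*c(301,72),50)
u=PINP-PINM; print("block y ang",np.degrees(np.arctan2(u[1],u[0])))
for n,p in (("knob",kn),("tip",tip)):
    v=(p-nut)[:2]; print(n,p.round(1),"r",np.hypot(*v).round(1),"ang",np.degrees(np.arctan2(v[1],v[0])).round(1))
print("nut",nut.round(1),"holes@z50",hp.round(1),hm.round(1),np.linalg.norm(hp-hm).round(1),"pins",PINP,PINM)
E
```

```text
block y ang 92.12306039691822
knob [ 534.9 -167.3   88. ] r 34.3 ang -88.4
tip [ 535.7 -182.9   58. ] r 49.8 ang -88.0
nut [ 534.  -133.1   64. ] holes@z50 [ 535.9 -192.8   50. ] [ 539.9 -299.9   50. ] 107.2 pins [ 536.3  -192.35] [ 540.3  -300.25]
```

Keeper at -88.0 to -88.4°, against a stop direction of -87.9°. Holes are on the pins to within 0.6 mm at plate-top height 50, and the robot is clear. I'm handing in.

```bash
python3 -c "
from station import hand_in
print(hand_in())"
```

```text
the job is handed in; nothing more can be done
None
```

The template is seated on the block's twin pins with the keeper swung over its end to the stop. The job is handed in at about 24.7 s of the 72 s; `hand_in()` gives no verdict.

- **Template:** I took the farthest of the four lookalikes (586 mm from the base), pinched it by its grip and lowered it in small steps. It first touched at the home height, with the underside at 40.0 mm and about 10 N bearing.
- **Keeper:** I pinched it by the knob and swung it about 130° until the force rose to about 12 N with almost no further movement. I then let go and raised the gripper clear to 230 mm.
- **Last checks:**
  - Both holes lie on the pins to within 0.6 mm at plate-top height.
  - The keeper points -88.0° to -88.4° (stop -87.9°), with its tongue over the template's end.
  - The wrist force was about zero, and nothing else visible in the pictures had moved.
- **Checks that disagreed a little:**
  - With the arm still pushing, the tool pose put the knob at -89.2°, about 1.3° past the stop; I take that as arm and knob give.
  - The last single view gave a hole spacing of 107.2 mm and a keeper tip radius of about 50 mm, against 108 and 56. That is from picking points by eye in a coarse picture.
  - At touchdown a 0.7 Nm moment showed slight edge contact. I judged the plate flat after release from the pictures, with no separate measurement.

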